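# Air the koji chest: clear the jar, hold the lid at 50 degrees

## Task

Lift the glass jar off the wooden chest's lid - it is thin glass, so grip it with no more than 40 N (each finger) and do not drop or knock it - and stand it upright, let go, on the cork mat. Then raise the chest's lid by its handle to 50 degrees from closed so that the trays inside can air, and finish while still holding it there: the lid falls shut if let go, so keep hold of it. Leave everything else on the table where it is.

Things in the scene. Friction and masses are not known exactly. Their poses are not given: they have to be found in the camera images.
- jar_mid (a point): centre (half-way up) of the capped glass jar that stands on the chest's lid: 54 mm across, 100 mm high, 175 to 325 g, upright. z up. Thin glass: 40 N of grip (on each finger) at most
- jar: the same jar; origin at the centre of its underside
- mat_top (a point): centre of the top of the square cork mat, 130 x 130 x 8 mm, fixed to the table at the left or the right of the chest; x and y along its sides, z up
- lid (a joint): angle of the chest's lid in rad: 0 closed, growing as its front edge rises; 50 degrees = 0.873. About 0.8 kg, free hinge, no spring: it falls shut from any angle here
- lid_handle (a point): middle of the lid's handle: a round steel bar, 12 mm thick, 110 mm long between the axes of its two arms (about 98 mm free), running parallel to the lid's front edge and 42 mm out from it, at the middle of the lid's thickness. Frame fixed in the lid: when closed x points level from the handle to the hinge (away from the robot, turned with the chest), y along the bar, z up
- lid_hinge (a point): middle of the lid's hinge axis, on the far upper edge of the chest; axis along this frame's y; the handle bar is 242 mm from it (and 7 mm above it when closed). The chest is open-topped wood, fixed, 200 mm deep, 280 mm wide, 110 mm high; the lid is 200 x 280 x 14 mm, its top 124 mm above the table when closed
- cup: small white ceramic cup, 60 mm across, 55 mm high, standing in the square steel dish. Leave it alone. Origin at its underside or on its axis
- tall_jar: glass jar with a steel cap, 70 mm across, 160 mm high, standing on the table behind the cork mat or the steel dish. Leave it alone. Origin at its underside or on its axis
- bowl: steel bowl, 120 mm across, 55 mm high, on the table behind the cork mat or the steel dish. Leave it alone. Origin at its underside or on its axis
- paddle: wooden spatula lying on the table in front of the chest (near the robot). Leave it alone. Origin at its underside or on its axis
- brush: brush with a wooden handle lying on the table at the right, outside everything else. Leave it alone. Origin at its underside or on its axis
- masu: square open wooden measuring cup, 80 mm wide, 55 mm high, on the table near the robot at the left. Leave it alone. Origin at its underside or on its axis
- weight: brass weight with a knob, 52 mm across, 58 mm high, on the table at the left. Leave it alone. Origin at its underside or on its axis
- mat: the cork mat itself; origin at the centre of its underside

How it is judged:
By the outcome, as a careful person would: the job done as asked, in the order asked, and still so for the second after the job is handed in, while the arm keeps its last pose, push and grip.
It also fails if it takes over 64 s, if anything falls off the work surface, if the arm or the gripper's body presses on something with over 40 N, if the wrist force passes 120 N, or if a joint passes its speed limit or range.

## Robot

A 7-joint arm with a two-finger parallel gripper is mounted at the origin on the work surface. World frame = base frame: x ahead of the robot, y to its left, z up, the work surface at z = 0. Lengths are in m, angles in rad, forces in N, time in s.
With the tool pointing down it reaches from about 0.425 to 0.95 m from the base axis. Payload 4.7 kg.
Tool frame: the origin (TCP) lies on the centre line of the jaws, within the pads' length; the fingertips stand 25 mm ahead of it and the grasp point (between the pads) lies 6 mm ahead of it; z points along the fingers, y is the line along which they close (so a half turn about z gives the same grasp; the last joint's range is limited). The gripper opens to 87 mm and grips with 3 to 60 N. Pads are 19 mm wide; open, the fingers measure 117 mm over their backs; the gripper's body (75 mm by 190 mm) begins 51 mm behind the grasp point.
Start: joints at [-1.228, 0.469, -0.049, 1.532, 0.024, 1.141, -0.082], TCP at [0.245, 0.629, 0.248] pointing down, gripper open.
Joint ranges: [-2.59, 2.59], [-0.33, 1.99], [-1.39, 1.29], [0.1, 2.45], [-1.04, 4.18], [0.21, 1.99], [-2.66, 2.66]. Speed limits (rad/s): [2.57, 2.57, 3.14, 3.14, 3.14, 3.14, 3.14].

## Interface

Orientations are given as a unit quaternion [x, y, z, w].
In Python, from bench import env gives the robot as it stands. The module is installed in compiled form; this text tells all that it offers.
- The arm moves only by the tool jog_arm, never from a script. Its argument "rows" is a list of rows, each an object with "slide": the shift along the world's x, y, z in mm, a list of three; "angular": the turn, a rotation vector about the world's x, y, z in rad, a list of three; "claw": the opening, from 0 (shut) to 1 (fully open). In form: [{"slide": [tx, ty, tz], "angular": [ax, ay, az], "claw": claw}, ...]. A call has 1 to 20 rows; each row is the pose to reach, as a shift and turn from the pose commanded when the call began; what a row does not reach only later rows make up. A row lasts 1/8 s, in which the tool goes at most 62.5 mm and 10.7 degrees, less where a joint would pass 70% of its speed; a pose out of reach is approached as far as the arm can. A call with a gripper value outside its range is refused whole. The fingers move at their own pace and stop on an object; "newtons" is the grip in N (left out, the last holds). Time passes only in rows, so rows that repeat a pose let the fingers close. It gives the time, the measured TCP pose, the force, the opening and the grip force at its end, in the units of the state.
- env.sense(): the state, without advancing time (a new reading comes with each control period).
- env.read_camera(name): name is "side" or "top"; returns the picture (420x560x3 uint8, red, green, blue); there is no depth.
- env.camera_params(name): a dict with "camera_matrix" (3x3 intrinsics, pixels), "distortion" ([k1, k2, p1, p2, k3] as OpenCV has them; the pictures are not rectified), "extrinsics" (4x4, takes a point from camera to world coordinates). Camera axes: x right, y down, z forward; pixel columns grow to the right and rows downward; lengths in m; the calibration is good to about 2 mm. A picture is of the moment at which its call begins. camera_params takes no time and is no camera call.
- env.close_job(): hands the job in; it is judged then, once.
The state is a dict: "time": time; "joints": joint angles; "joint_vel": joint speeds; "joint_efforts": joint torques, N m; "tcp_pos": TCP position; "tool_rot": TCP orientation; "wrist_force": force on the tool from outside, world axes, zero at the start; "ft_torque": the same for the moment, N m; "gripper_width": finger opening in m; "grip_force": force on a finger pad.
Only numpy, scipy, OpenCV 4.12 (cv2) and the standard library are available. Lean on these libraries where they do the work, as an engineer would, in place of code of your own. Each camera call takes 0.05 s, during which the arm holds its last target. There are 200 camera calls.

## Working session

There is one attempt and no reset: what is moved stays moved. The work goes in short steps, Python scripts to look and compute and a tool call to move; the robot and the scene stay as the last step left them, time stands still between calls to the robot, and variables do not carry over. Pictures are saved under pics/ and viewed, at most 10 in all, crops included, and the job is handed in when it is done.

Besides the shell and the picture viewer there is one more tool, called after ">>>" by a JSON object that holds its "name" and its "arguments", one argument or row to a line. jog_arm: Moves the arm, as the interface text tells. Its arguments: {"type":"object","properties":{"rows":{"type":"array"},"newtons":{"type":"number"}},"required":["rows"]}

```bash
mkdir -p pics; cat > h.py <<'E'
import numpy as np, cv2
from bench import env
def snap(n,f):
    im=env.read_camera(n); cv2.imwrite(f'pics/{f}.png',im[:,:,::-1]); return im
def ray(n,uv):
    p=env.camera_params(n); K=np.array(p["camera_matrix"],float); d=np.array(p["distortion"],float); T=np.array(p["extrinsics"])
    q=cv2.undistortPoints(np.array(uv,float).reshape(-1,1,2),K,d).reshape(-1,2)
    v=np.c_[q,np.ones(len(q))]@T[:3,:3].T
    return T[:3,3],v
def onz(n,uv,z):
    o,v=ray(n,uv); return o+v*((z-o[2])/v[:,2])[:,None]
def proj(n,P):
    p=env.camera_params(n); K=np.array(p["camera_matrix"],float); d=np.array(p["distortion"],float); T=np.linalg.inv(np.array(p["extrinsics"]))
    return cv2.projectPoints(np.array(P,float).reshape(-1,3),cv2.Rodrigues(T[:3,:3])[0],T[:3,3],K,d)[0].reshape(-1,2)
E
python3 - <<'E'
from h import *
snap('top','top0');snap('side','side0')
for n in('top','side'):print(np.round(env.camera_params(n)["extrinsics"],3))
s=env.sense();print(s['time'],s['tcp_pos'],s['tool_rot'],s['gripper_width'],s['wrist_force'])
E
```

```text
[[-0.008 -0.999  0.039  0.46 ]
 [-1.     0.008 -0.002 -0.011]
 [ 0.002 -0.039 -0.999  1.47 ]
 [ 0.     0.     0.     1.   ]]
[[-0.941 -0.268  0.207  0.172]
 [-0.339  0.739 -0.582  0.996]
 [ 0.003 -0.617 -0.787  1.437]
 [ 0.     0.     0.     1.   ]]
0.1 [0.24502655 0.6284242  0.24659063] [ 1.84838267e-01  9.82768541e-01 -8.88567130e-04 -1.41328536e-04] 0.08692689579893494 [-1.00493721 -0.290665    0.30457813]
```

View pics/top0.png

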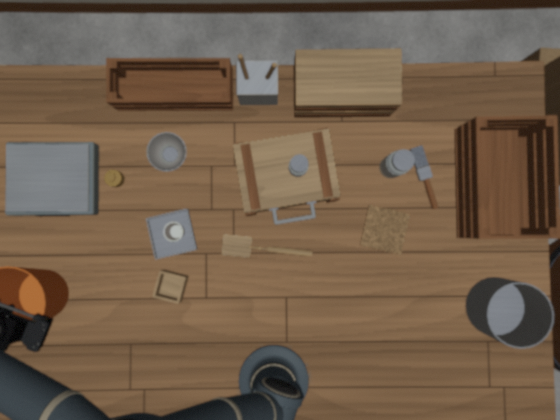

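View pics/side0.png

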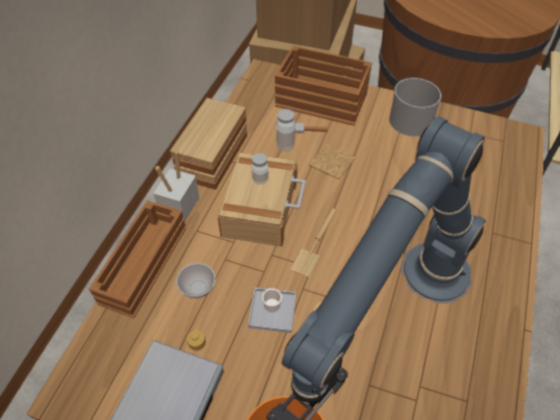

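Top view: the chest lid has corners at about (234,144), (329,129), (340,199), (245,214). The jar is at (299,165), the handle bar runs (275,221)–(315,214), and the mat is at (385,229) with the tall jar behind it at (400,162). The side view agrees: jar cap at (260,160), handle near (298,193), mat at (332,162).

```bash
python3 - <<'E'
import cv2,numpy as np
a=cv2.imread('pics/top0.png')[115:260,225:425]; b=cv2.imread('pics/side0.png')[100:250,210:370]
a=cv2.resize(a,None,fx=4,fy=4,interpolation=cv2.INTER_CUBIC);cv2.imwrite('pics/ct.png',a)
b=cv2.resize(b,None,fx=4,fy=4,interpolation=cv2.INTER_CUBIC);cv2.imwrite('pics/cs.png',b)
E
```

```text
(no output)
```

View pics/ct.png

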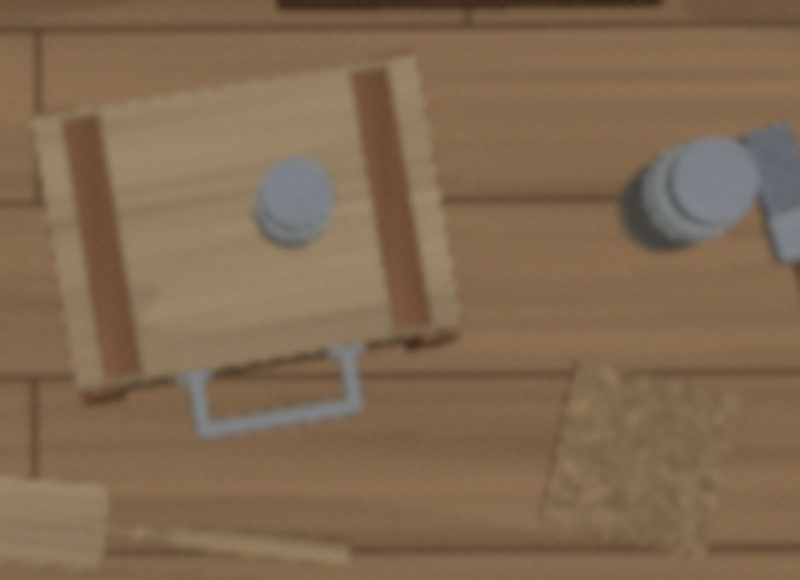

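View pics/cs.png

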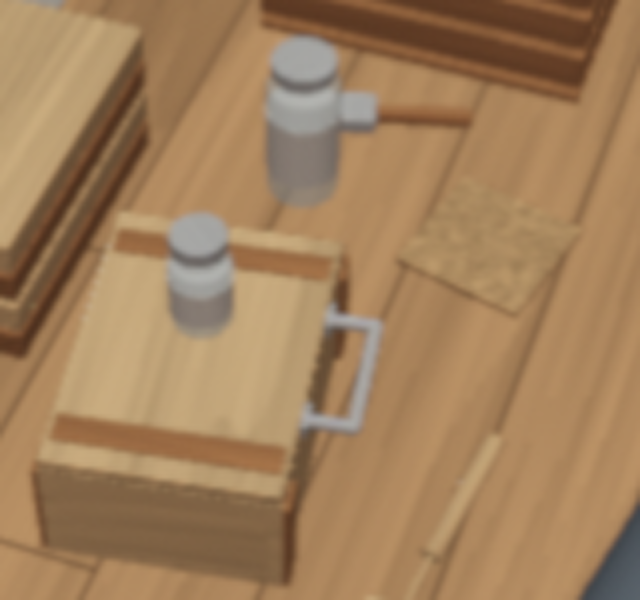

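The top crop shows jar cap at (296,193), bar ends at (205,430) and (355,405), and mat corners at (580,358), (737,398), (704,553), (545,520). In the side crop the cap is centred at (198,236) and the bar runs (358,427)–(378,325).

```bash
python3 - <<'E'
from h import *
t=lambda l:np.array(l,float)/4-.375+[225,115]
s=lambda l:np.array(l,float)/4-.375+[210,100]
np.set_printoptions(precision=4,suppress=True)
L=onz('top',t([[35,120],[412,55],[460,330],[80,392]]),.124);print('lid',L,L.mean(0))
print([np.linalg.norm(L[i]-L[(i+1)%4]) for i in range(4)])
Ls=onz('side',s([[40,465],[120,215],[340,245],[282,498]]),.124);print('lid side',Ls.mean(0),Ls)
print('cap top',onz('top',t([[297,191]]),.224),'side',onz('side',s([[198,232]]),.224))
H=onz('top',t([[206,430],[356,405]]),.117);print('bar',H,H.mean(0),np.linalg.norm(H[0]-H[1]),np.degrees(np.arctan2(*(H[1]-H[0])[:2])))
H=onz('side',s([[356,427],[377,325]]),.117);print('bar s',H,H.mean(0),np.linalg.norm(H[0]-H[1]),np.degrees(np.arctan2(*(H[1]-H[0])[:2])))
M=onz('top',t([[582,358],[738,398],[704,555],[545,522]]),.008);print('mat',M,M.mean(0),[np.linalg.norm(M[i]-M[(i+1)%4]) for i in range(4)])
M=onz('side',s([[400,258],[465,180],[580,230],[515,312]]),.008);print('mat s',M,M.mean(0))
print('tall',onz('top',t([[714,182]]),.16),onz('side',s([[304,62]]),.16))
# undersides edges of lid angle
d=L[1]-L[0];print(np.degrees(np.arctan2(d[0],-d[1])))
E
```

```text
lid [[ 0.703   0.1083  0.124 ]
 [ 0.7478 -0.1624  0.124 ]
 [ 0.5499 -0.1945  0.124 ]
 [ 0.5077  0.0772  0.124 ]] [ 0.6271 -0.0428  0.124 ]
[np.float64(0.2743991360539852), np.float64(0.2004771548955458), np.float64(0.2748842366437082), np.float64(0.19778909193833832)]
lid side [ 0.6287 -0.039   0.124 ] [[ 0.7009  0.1152  0.124 ]
 [ 0.7482 -0.1601  0.124 ]
 [ 0.556  -0.1915  0.124 ]
 [ 0.5098  0.0804  0.124 ]]
cap top [[ 0.6364 -0.074   0.224 ]] side [[ 0.6382 -0.0758  0.224 ]]
bar [[ 0.48   -0.0125  0.117 ]
 [ 0.4971 -0.1202  0.117 ]] [ 0.4886 -0.0664  0.117 ] 0.1090454834577085 170.97191040015827
bar s [[ 0.4801 -0.0117  0.117 ]
 [ 0.4988 -0.1213  0.117 ]] [ 0.4894 -0.0665  0.117 ] 0.11113167834900407 170.3005538058599
mat [[ 0.5353 -0.3043  0.008 ]
 [ 0.5034 -0.424   0.008 ]
 [ 0.3826 -0.3955  0.008 ]
 [ 0.4087 -0.2738  0.008 ]] [ 0.4575 -0.3494  0.008 ] [np.float64(0.12380603483964224), np.float64(0.12409081711693598), np.float64(0.12447417393523394), np.float64(0.130181880750716)]
mat s [[ 0.532  -0.2998  0.008 ]
 [ 0.5049 -0.4194  0.008 ]
 [ 0.3832 -0.393   0.008 ]
 [ 0.4123 -0.2718  0.008 ]] [ 0.4581 -0.346   0.008 ]
tall [[ 0.6492 -0.3671  0.16  ]] [[ 0.6509 -0.3639  0.16  ]]
9.401724492720403
```

>>> {"name": "jog_arm", "arguments": {
  "rows": [
    {"slide": [0,0,40],"angular": [0,0,0],"claw": 1},
    {"slide": [0,0,80],"angular": [0,0,0],"claw": 1},
    {"slide": [25,-45,85],"angular": [0,0,-0.07],"claw": 1},
    {"slide": [50,-90,85],"angular": [0,0,-0.14],"claw": 1},
    {"slide": [75,-135,85],"angular": [0,0,-0.21],"claw": 1},
    {"slide": [100,-180,85],"angular": [0,0,-0.28],"claw": 1},
    {"slide": [125,-225,85],"angular": [0,0,-0.35],"claw": 1},
    {"slide": [150,-270,85],"angular": [0,0,-0.42],"claw": 1},
    {"slide": [175,-315,85],"angular": [0,0,-0.49],"claw": 1},
    {"slide": [200,-360,85],"angular": [0,0,-0.56],"claw": 1},
    {"slide": [225,-405,85],"angular": [0,0,-0.63],"claw": 1},
    {"slide": [250,-450,85],"angular": [0,0,-0.7],"claw": 1},
    {"slide": [275,-495,85],"angular": [0,0,-0.77],"claw": 1},
    {"slide": [300,-540,85],"angular": [0,0,-0.84],"claw": 1},
    {"slide": [325,-585,85],"angular": [0,0,-0.91],"claw": 1},
    {"slide": [350,-630,85],"angular": [0,0,-0.98],"claw": 1},
    {"slide": [375,-670,85],"angular": [0,0,-1.033],"claw": 1},
    {"slide": [392,-703,85],"angular": [0,0,-1.033],"claw": 1},
    {"slide": [392,-703,85],"angular": [0,0,-1.033],"claw": 1},
    {"slide": [392,-703,85],"angular": [0,0,-1.033],"claw": 1}
  ]
}}

```text
time: 2.6
tcp_pos: [0.6369, -0.0732, 0.332]
tool_rot: [0.646, 0.764, 0.0, -0.001]
wrist_force: [-0.3, 0.4, -0.4]
gripper_width: 0.0869
grip_force: 0.0
```

>>> {"name": "jog_arm", "arguments": {
  "rows": [
    {"slide": [0,-2,-25],"angular": [0,0,0],"claw": 1},
    {"slide": [0,-2,-50],"angular": [0,0,0],"claw": 1},
    {"slide": [0,-2,-70],"angular": [0,0,0],"claw": 1},
    {"slide": [0,-2,-90],"angular": [0,0,0],"claw": 1},
    {"slide": [0,-2,-105],"angular": [0,0,0],"claw": 1},
    {"slide": [0,-2,-120],"angular": [0,0,0],"claw": 1},
    {"slide": [0,-2,-132],"angular": [0,0,0],"claw": 1},
    {"slide": [0,-2,-143],"angular": [0,0,0],"claw": 1},
    {"slide": [0,-2,-143],"angular": [0,0,0],"claw": 1},
    {"slide": [0,-2,-143],"angular": [0,0,0],"claw": 1}
  ]
}}

```text
time: 3.85
tcp_pos: [0.6375, -0.0763, 0.19]
tool_rot: [0.646, 0.763, 0.0, 0.0]
wrist_force: [-0.3, 0.7, 0.0]
gripper_width: 0.0868
grip_force: 0.0
```

```bash
python3 - <<'E'
from h import *
im=snap('side','s1')
c=cv2.resize(im[80:230,200:360],None,fx=4,fy=4,interpolation=cv2.INTER_CUBIC);cv2.imwrite('pics/s1c.png',c[:,:,::-1])
s=env.sense();print(s['time'],s['tcp_pos'],s['joints'],s['wrist_force'],s['ft_torque'])
E
```

```text
3.9 [ 0.637617   -0.07627467  0.19014985] [-0.27931221  0.49373282  0.46739428  1.70070238 -0.25556135  1.00675059
  0.44323753] [ 0.25584588 -0.18814263  0.21945193] [-0.03905647 -0.00426094 -0.00764215]
```

View pics/s1c.png

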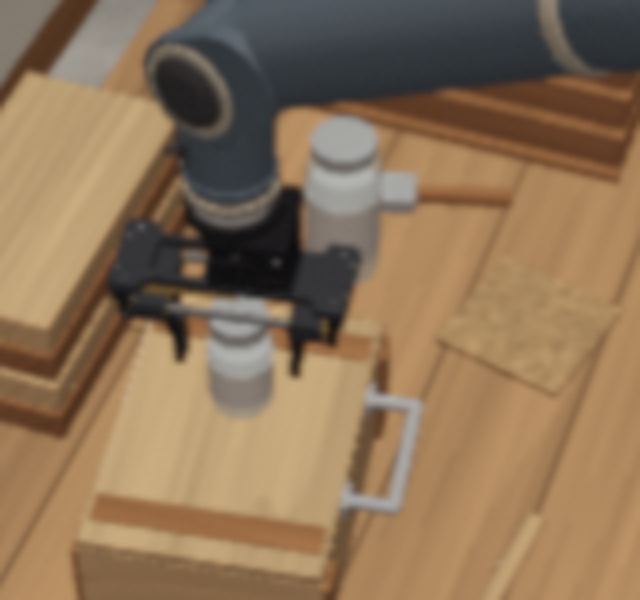

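The side crop shows the jar (centre x≈241) midway between the fingers (180 and 298), with the tips beside the upper glass body. Closing gently.

>>> {"name": "jog_arm", "arguments": {
  "newtons": 20,
  "rows": [
    {"slide": [0,1,-3],"angular": [0,0,0],"claw": 0.8},
    {"slide": [0,1,-3],"angular": [0,0,0],"claw": 0.7},
    {"slide": [0,1,-3],"angular": [0,0,0],"claw": 0.64},
    {"slide": [0,1,-3],"angular": [0,0,0],"claw": 0.6},
    {"slide": [0,1,-3],"angular": [0,0,0],"claw": 0.5},
    {"slide": [0,1,-3],"angular": [0,0,0],"claw": 0.4},
    {"slide": [0,1,-3],"angular": [0,0,0],"claw": 0.4},
    {"slide": [0,1,-3],"angular": [0,0,0],"claw": 0.4}
  ]
}}

```text
time: 4.9
tcp_pos: [0.6369, -0.0752, 0.1866]
tool_rot: [0.646, 0.763, -0.0, -0.0]
wrist_force: [-3.0, -0.1, 2.4]
gripper_width: 0.0533
grip_force: 20.0
```

>>> {"name": "jog_arm", "arguments": {
  "rows": [
    {"slide": [0,0,5],"angular": [0,0,0],"claw": 0.4},
    {"slide": [0,0,10],"angular": [0,0,0],"claw": 0.4},
    {"slide": [0,0,20],"angular": [0,0,0],"claw": 0.4},
    {"slide": [0,0,35],"angular": [0,0,0],"claw": 0.4},
    {"slide": [0,0,50],"angular": [0,0,0],"claw": 0.4},
    {"slide": [0,0,65],"angular": [0,0,0],"claw": 0.4},
    {"slide": [0,0,75],"angular": [0,0,0],"claw": 0.4},
    {"slide": [0,0,80],"angular": [0,0,0],"claw": 0.4},
    {"slide": [0,0,80],"angular": [0,0,0],"claw": 0.4}
  ]
}}

```text
time: 6.02
tcp_pos: [0.6372, -0.0751, 0.2667]
tool_rot: [0.646, 0.763, 0.0, 0.0]
wrist_force: [-0.6, -0.0, -3.3]
gripper_width: 0.053
grip_force: 20.0
```

```bash
python3 - <<'E'
from h import *
im=snap('side','s2')
c=cv2.resize(im[80:230,200:360],None,fx=4,fy=4,interpolation=cv2.INTER_CUBIC);cv2.imwrite('pics/s2c.png',c[:,:,::-1])
print(proj('side',[[.637,-.075,.204],[.637,-.075,.304],[.4575,-.348,.008]]))
E
```

```text
[[259.58273141 162.19051127]
 [258.52316066 139.84716476]
 [332.42651224 160.30430487]]
```

View pics/s2c.png

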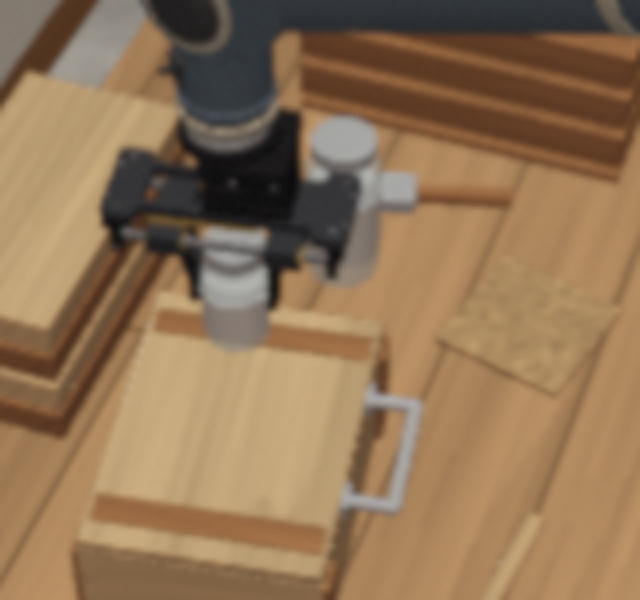

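The jar hangs upright between the pads at (235,290 crop), its underside clear of the lid, no slip. Carrying it to the mat.

>>> {"name": "jog_arm", "arguments": {
  "rows": [
    {"slide": [-5,-8,5],"angular": [0,0,0],"claw": 0.4},
    {"slide": [-15,-23,5],"angular": [0,0,0],"claw": 0.4},
    {"slide": [-30,-45,5],"angular": [0,0,0],"claw": 0.4},
    {"slide": [-50,-75,5],"angular": [0,0,0],"claw": 0.4},
    {"slide": [-70,-106,5],"angular": [0,0,0],"claw": 0.4},
    {"slide": [-90,-137,5],"angular": [0,0,0],"claw": 0.4},
    {"slide": [-110,-167,0],"angular": [0,0,0],"claw": 0.4},
    {"slide": [-130,-197,0],"angular": [0,0,0],"claw": 0.4},
    {"slide": [-147,-223,0],"angular": [0,0,0],"claw": 0.4},
    {"slide": [-162,-246,-10],"angular": [0,0,0],"claw": 0.4},
    {"slide": [-173,-263,-25],"angular": [0,0,0],"claw": 0.4},
    {"slide": [-180,-273,-45],"angular": [0,0,0],"claw": 0.4},
    {"slide": [-180,-273,-70],"angular": [0,0,0],"claw": 0.4},
    {"slide": [-180,-273,-95],"angular": [0,0,0],"claw": 0.4},
    {"slide": [-180,-273,-120],"angular": [0,0,0],"claw": 0.4},
    {"slide": [-180,-273,-145],"angular": [0,0,0],"claw": 0.4},
    {"slide": [-180,-273,-165],"angular": [0,0,0],"claw": 0.4},
    {"slide": [-180,-273,-180],"angular": [0,0,0],"claw": 0.4},
    {"slide": [-180,-273,-185],"angular": [0,0,0],"claw": 0.4},
    {"slide": [-180,-273,-185],"angular": [0,0,0],"claw": 0.4}
  ]
}}

```text
time: 8.57
tcp_pos: [0.457, -0.3485, 0.0818]
tool_rot: [0.646, 0.763, -0.0, 0.0]
wrist_force: [0.3, 0.3, -2.9]
gripper_width: 0.0535
grip_force: 20.0
```

```bash
python3 - <<'E'
from h import *
im=snap('side','s3')
c=cv2.resize(im[80:230,260:420],None,fx=4,fy=4,interpolation=cv2.INTER_CUBIC);cv2.imwrite('pics/s3c.png',c[:,:,::-1])
s=env.sense();print(s['time'],s['tcp_pos'],s['joints'],s['wrist_force'])
E
```

```text
8.625 [ 0.4572927  -0.34858739  0.08215644] [ 0.20923433  0.54335463  0.49309446  1.94498337 -0.3709124   0.74152223
  1.08514173] [ 0.11281495  0.46575294 -2.62452921]
```

View pics/s3c.png

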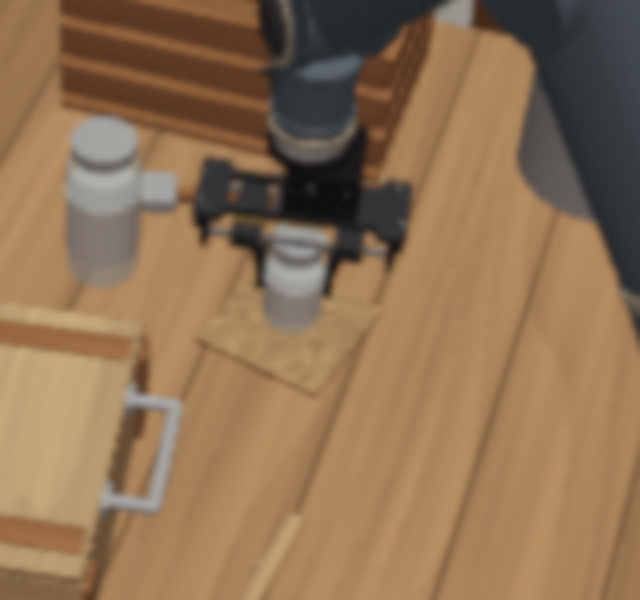

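The jar hangs about 11 mm over the mat's middle at (292,315 crop). Lowering until it touches.

>>> {"name": "jog_arm", "arguments": {
  "rows": [
    {"slide": [0,0,-4],"angular": [0,0,0],"claw": 0.4},
    {"slide": [0,0,-7],"angular": [0,0,0],"claw": 0.4},
    {"slide": [0,0,-9],"angular": [0,0,0],"claw": 0.4},
    {"slide": [0,0,-10],"angular": [0,0,0],"claw": 0.4},
    {"slide": [0,0,-10],"angular": [0,0,0],"claw": 0.4}
  ]
}}

```text
time: 9.25
tcp_pos: [0.4572, -0.3481, 0.0715]
tool_rot: [0.646, 0.763, 0.0, -0.0]
wrist_force: [0.0, -0.3, -2.8]
gripper_width: 0.0533
grip_force: 20.0
```

>>> {"name": "jog_arm", "arguments": {
  "rows": [
    {"slide": [0,0,-0.7],"angular": [0,0,0],"claw": 0.4},
    {"slide": [0,0,-1.2],"angular": [0,0,0],"claw": 0.4},
    {"slide": [0,0,-1.5],"angular": [0,0,0],"claw": 0.4},
    {"slide": [0,0,-1.5],"angular": [0,0,0],"claw": 0.4}
  ]
}}

```text
time: 9.75
tcp_pos: [0.4572, -0.3482, 0.0706]
tool_rot: [0.646, 0.763, 0.0, 0.0]
wrist_force: [-1.0, 1.3, 3.7]
gripper_width: 0.0536
grip_force: 20.0
```

>>> {"name": "jog_arm", "arguments": {
  "rows": [
    {"slide": [0,0,0],"angular": [0,0,0],"claw": 0.64},
    {"slide": [0,0,0],"angular": [0,0,0],"claw": 0.7},
    {"slide": [0,0,0],"angular": [0,0,0],"claw": 0.8},
    {"slide": [0,0,0],"angular": [0,0,0],"claw": 0.95},
    {"slide": [0,0,0],"angular": [0,0,0],"claw": 0.95},
    {"slide": [0,0,10],"angular": [0,0,0],"claw": 0.95},
    {"slide": [0,0,25],"angular": [0,0,0],"claw": 0.95},
    {"slide": [0,0,45],"angular": [0,0,0],"claw": 0.95},
    {"slide": [0,0,70],"angular": [0,0,0],"claw": 0.95},
    {"slide": [0,0,100],"angular": [0,0,0],"claw": 0.95},
    {"slide": [0,0,130],"angular": [0,0,0],"claw": 0.95},
    {"slide": [0,0,150],"angular": [0,0,0],"claw": 0.95},
    {"slide": [0,0,150],"angular": [0,0,0],"claw": 0.95}
  ]
}}

```text
time: 11.38
tcp_pos: [0.4579, -0.3489, 0.2226]
tool_rot: [0.646, 0.763, 0.001, 0.002]
wrist_force: [0.7, 0.3, -0.8]
gripper_width: 0.0827
grip_force: 0.0
```

```bash
python3 - <<'E'
from h import *
im=snap('side','s4');t=snap('top','t4')
c=cv2.resize(im[80:230,260:420],None,fx=2.5,fy=2.5,interpolation=cv2.INTER_CUBIC)
c2=cv2.resize(t[150:300,270:430],None,fx=2.5,fy=2.5,interpolation=cv2.INTER_CUBIC)
cv2.imwrite('pics/s4c.png',np.hstack([c,c2])[:,:,::-1])
s=env.sense();print(s['time'],s['tcp_pos'],s['joints'],s['wrist_force'],s['gripper_width'])
print(proj('side',[[.457,-.348,.008],[.457,-.348,.108]]))
E
```

```text
11.475 [ 0.45695142 -0.34779658  0.22008339] [ 0.12133703  0.36587687  0.58999385  1.83666157 -0.23781216  1.00971557
  0.97442591] [-0.42201954 -0.69232825 -0.30525627] 0.08267017442573112
[[332.55408118 160.33758004]
 [334.61736892 141.20114561]]
```

View pics/s4c.png

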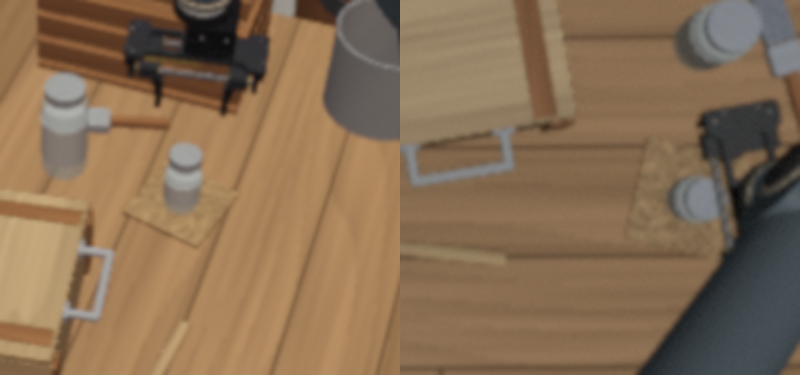

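Jar stands upright in the mat's middle (183,180 left; 690,198 right). Before gripping the handle, I'll fit a small kinematic model from the recorded joints to check which tool tilts are reachable.

```bash
cat > kin.py <<'E'
import numpy as np, itertools
from scipy.optimize import least_squares
from scipy.spatial.transform import Rotation as R
J=np.array([[-1.228,.469,-.049,1.532,.024,1.141,-.082],[-.27931221,.49373282,.46739428,1.70070238,-.25556135,1.00675059,.44323753],[.20923433,.54335463,.49309446,1.94498337,-.3709124,.74152223,1.08514173],[.12133703,.36587687,.58999385,1.83666157,-.23781216,1.00971557,.97442591]])
P=np.array([[.245,.6288,.2475],[.637617,-.07627,.19015],[.4572927,-.348587,.08215644],[.45695,-.3478,.22008]])
Q=R.from_quat([[.1848,.98277,-.0009,-.0001],[.646,.763,0,0],[.646,.763,0,0],[.646,.763,.0,.0]])
def chain(q,s):
    y=lambda a:R.from_euler('y',a); z=lambda a:R.from_euler('z',a)
    A=z(s[0]*q[0])*y(q[1]); B=A*z(s[1]*q[2]); C=B*y(q[3]); D=C*z(s[2]*q[4]); E=D*y(q[5]); F=E*z(s[3]*q[6])
    return A,B,C,D,E,F
best=None
for s in itertools.product([1,-1],repeat=4):
    o=[chain(q,s)[5] for q in J]; C=[o[i].inv()*Q[i] for i in range(4)]
    e=max((C[0].inv()*c).magnitude() for c in C)
    if best is None or e<best[0]: best=(e,s,C[0])
e0,S,T=best
def fk(q,p):
    A,B,C,D,E,F=chain(q,S)
    return np.array([0,0,p[0]])+B.apply([p[4],0,p[1]])+D.apply([p[5],0,p[2]])+E.apply([p[6],0,p[3]]),F*T
f=lambda p:np.r_[np.ravel([fk(q,p)[0]-x for q,x in zip(J,P)]),(p-p0)*1e-3]
p0=np.array([.25,.35,.35,.25,0,0,0]); sol=least_squares(f,p0); p=sol.x
lo=np.array([-2.59,-.33,-1.39,.1,-1.04,.21,-2.66]);hi=np.array([2.59,1.99,1.29,2.45,4.18,1.99,2.66])
def ik(x,r,q0=J[3]):
    g=lambda q:np.r_[(fk(q,p)[0]-x)*10,(fk(q,p)[1].inv()*r).as_rotvec()*3,(q-q0)*.003]
    b=None
    for k in range(3):
        m=least_squares(g,np.clip(q0+(np.random.default_rng(k).normal(0,.3*(k>0),7)),lo+.01,hi-.01),bounds=(lo+.03,hi-.03))
        if b is None or m.cost<b.cost:b=m
    q=b.x; return q,np.linalg.norm(fk(q,p)[0]-x)*1e3,np.degrees((fk(q,p)[1].inv()*r).magnitude())
E
python3 - <<'E'
from kin import *
np.set_printoptions(precision=2,suppress=True)
print('rot err',e0,S,'p',p.round(4),'res mm',np.abs(sol.fun[:12]).max()*1e3)
a=np.radians(9.5); ex=np.array([np.cos(a),np.sin(a),0]); bar=np.array([-ex[1],ex[0],0]); down=R.from_quat([.646,.763,0,0])
hinge=np.array([.489,-.0665,.11])+.242*ex
def pose(th,fw): # lid deg, forward tilt of tool deg
    rot=R.from_rotvec(-bar*np.radians(fw))*down
    c,s_=np.cos(np.radians(th)),np.sin(np.radians(th))
    h=hinge-ex*(.242*c+.007*-s_*-1*-1) +np.array([0,0,.242*s_+.007*c])
    tz=rot.apply([0,0,1]); return h-tz*.006,rot,tz
print(pose(0,30)[2])
for th in(0,50):
  for fw in(45,30,20,10,0,-10,-20,-30,-40,-50):
    x,r,_=pose(th,fw); q,e,g=ik(x,r); print(th,fw,x.round(3),q,round(e,1),round(g,1))
E
```

```text
rot err 0.0017664255803276042 (-1, -1, -1, -1) p [-3.19  0.44  0.44 -3.2   0.01 -0.04 -0.05] res mm 42.1121780862409
[ 0.49  0.08 -0.87]
0 45 [ 0.48 -0.07  0.12] [-0.12  1.38 -0.05  0.13  0.01  1.48  0.05] 18.0 36.8
0 30 [ 0.49 -0.07  0.12] [-0.1   1.38 -0.03  0.13 -0.    1.49  0.07] 10.8 22.0
0 20 [ 0.49 -0.07  0.12] [-0.07  1.38 -0.03  0.13 -0.01  1.49  0.09] 5.9 12.1
0 10 [ 0.49 -0.07  0.12] [-0.03  1.38  0.    0.13 -0.03  1.49  0.14] 1.1 2.3
0 0 [ 0.49 -0.07  0.12] [-0.29  0.31  0.44  2.15 -0.2   0.73  0.44] 0.0 0.0
0 -10 [ 0.49 -0.07  0.12] [ 0.92 -0.3   1.03  2.42  0.58  0.81  1.73] 1.7 3.3
0 -20 [ 0.49 -0.07  0.12] [ 2.56  0.32 -0.02  1.67  0.14  0.84  2.63] 1.3 2.5
0 -30 [ 0.49 -0.07  0.12] [ 2.56  1.03 -0.29  0.34  0.38  1.4   2.63] 4.2 8.6
0 -40 [ 0.49 -0.07  0.12] [ 2.56  1.07 -0.36  0.27  0.44  1.43  2.63] 8.7 17.7
0 -50 [ 0.49 -0.07  0.12] [ 2.56  1.08 -0.36  0.25  0.45  1.44  2.63] 13.4 27.4
50 45 [ 0.57 -0.05  0.3 ] [-0.12  1.19 -0.01  0.13 -0.03  1.72  0.05] 19.9 39.2
50 30 [ 0.58 -0.05  0.3 ] [-0.1   1.19 -0.03  0.13 -0.    1.72  0.07] 12.4 24.4
50 20 [ 0.58 -0.05  0.31] [-0.08  1.19 -0.03  0.13 -0.    1.73  0.08] 7.4 14.5
50 10 [ 0.58 -0.05  0.31] [-0.04  1.19 -0.01  0.13 -0.01  1.73  0.12] 2.4 4.7
50 0 [ 0.58 -0.05  0.31] [-0.29  0.26  0.42  1.71 -0.12  1.19  0.33] 0.0 0.0
50 -10 [ 0.58 -0.05  0.31] [ 1.27 -0.3   0.02  2.14  0.18  1.25  1.41] 2.0 3.9
50 -20 [ 0.58 -0.05  0.31] [ 1.25 -0.24  1.26  1.69  0.39  1.25  2.63] 0.7 1.3
50 -30 [ 0.58 -0.05  0.3 ] [ 2.56  0.82 -0.42  0.3   0.48  1.66  2.63] 4.1 8.4
50 -40 [ 0.58 -0.05  0.3 ] [ 2.56  0.85 -0.47  0.26  0.54  1.68  2.63] 8.7 17.8
50 -50 [ 0.58 -0.05  0.3 ] [ 2.56  0.86 -0.47  0.24  0.55  1.69  2.63] 13.6 27.5
```

>>> {"name": "jog_arm", "arguments": {
  "rows": [
    {"slide": [10,25,20],"angular": [0,0,0],"claw": 0.95},
    {"slide": [24,60,50],"angular": [0,0,0],"claw": 0.9},
    {"slide": [40,100,80],"angular": [0,0,0],"claw": 0.8},
    {"slide": [56,140,90],"angular": [0,0,0],"claw": 0.7},
    {"slide": [72,180,90],"angular": [0,0,0],"claw": 0.6},
    {"slide": [88,220,90],"angular": [-0.018,0.108,0],"claw": 0.5},
    {"slide": [104,260,90],"angular": [-0.036,0.215,0],"claw": 0.35},
    {"slide": [114,282,88],"angular": [-0.054,0.323,0],"claw": 0.35},
    {"slide": [120,296,85],"angular": [-0.072,0.43,0],"claw": 0.35},
    {"slide": [120,296,85],"angular": [-0.072,0.43,0],"claw": 0.35},
    {"slide": [120,296,85],"angular": [-0.072,0.43,0],"claw": 0.35}
  ]
}}

```text
time: 12.85
tcp_pos: [0.5764, -0.0534, 0.3047]
tool_rot: [0.631, 0.745, -0.165, -0.14]
wrist_force: [-0.3, -0.9, 0.7]
gripper_width: 0.0306
grip_force: 0.0
```

```bash
python3 - <<'E'
from h import *
s=env.sense();print(s['time'],s['tcp_pos'],s['tool_rot'],s['joints'],s['gripper_width'])
E
```

```text
12.85 [ 0.57641912 -0.0534023   0.30473889] [ 0.63146665  0.74457646 -0.16532197 -0.13972981] [-0.33608557  0.51598249  0.49664016  1.45930734 -0.10387334  1.64122746
  0.33389571] 0.03060958395183945
```

>>> {"name": "jog_arm", "arguments": {
  "rows": [
    {"slide": [-20,-3,0],"angular": [0.022,-0.13,0],"claw": 0.35},
    {"slide": [-40,-6,0],"angular": [0.044,-0.26,0],"claw": 0.35},
    {"slide": [-60,-9,0],"angular": [0.066,-0.39,0],"claw": 0.35},
    {"slide": [-80,-12,-10],"angular": [0.088,-0.52,0],"claw": 0.35},
    {"slide": [-100,-15,-30],"angular": [0.11,-0.65,0],"claw": 0.35},
    {"slide": [-109,-17,-60],"angular": [0.13,-0.774,0],"claw": 0.35},
    {"slide": [-109,-17,-90],"angular": [0.13,-0.774,0],"claw": 0.35},
    {"slide": [-109,-17,-110],"angular": [0.13,-0.774,0],"claw": 0.35},
    {"slide": [-109,-17,-126],"angular": [0.13,-0.774,0],"claw": 0.35},
    {"slide": [-109,-17,-126],"angular": [0.13,-0.774,0],"claw": 0.35},
    {"slide": [-109,-17,-126],"angular": [0.13,-0.774,0],"claw": 0.35}
  ]
}}

```text
time: 14.22
tcp_pos: [0.4682, -0.0699, 0.1802]
tool_rot: [0.637, 0.751, 0.133, 0.113]
wrist_force: [0.5, -0.3, -0.3]
gripper_width: 0.0304
grip_force: 0.0
```

```bash
python3 - <<'E'
from h import *
from scipy.spatial.transform import Rotation as R
s=env.sense();print(s['time'],s['tcp_pos'],R.from_quat(s['tool_rot']).as_matrix().round(3),s['joints'],s['gripper_width'])
im=snap('side','s5')
c=cv2.resize(im[100:250,210:370],None,fx=4,fy=4,interpolation=cv2.INTER_CUBIC)
cv2.imwrite('pics/s5c.png',c[:,:,::-1])
E
```

```text
14.225 [ 0.46817684 -0.06987005  0.18016607] [[-0.164  0.926  0.339]
 [ 0.986  0.154  0.057]
 [ 0.     0.344 -0.939]] [-0.36262812  0.09165666  0.51732018  2.30170582 -0.3541777   0.44789614
  0.60578642] 0.030446213068582615
```

View pics/s5c.png

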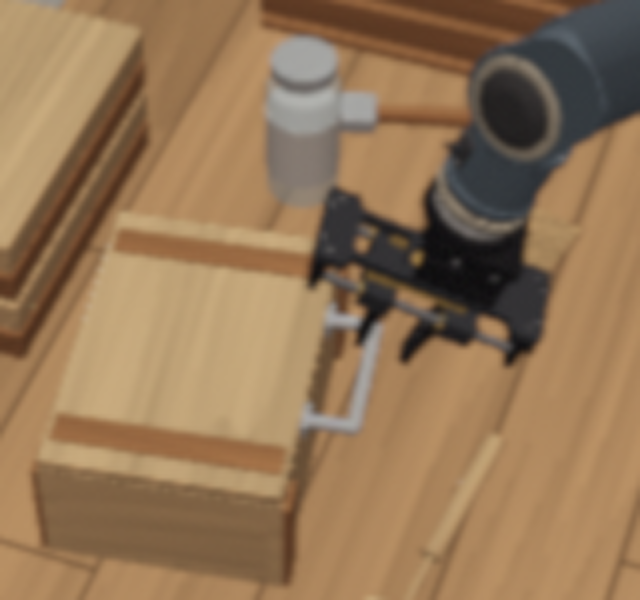

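The tool is tilted 20° forward with the fingertips at about (370,335) and (415,345) in the crop, straddling the bar line from above. Advancing along the tool axis.

>>> {"name": "jog_arm", "arguments": {
  "newtons": 35,
  "rows": [
    {"slide": [5,1,-15],"angular": [0,0,0],"claw": 0.35},
    {"slide": [10,1.5,-30],"angular": [0,0,0],"claw": 0.35},
    {"slide": [14,2,-42],"angular": [0,0,0],"claw": 0.35},
    {"slide": [17,2.7,-52],"angular": [0,0,0],"claw": 0.35},
    {"slide": [19,3,-57.5],"angular": [0,0,0],"claw": 0.35},
    {"slide": [19,3,-57.5],"angular": [0,0,0],"claw": 0.35},
    {"slide": [19,3,-57.5],"angular": [0,0,0],"claw": 0.35}
  ]
}}

```text
time: 15.15
tcp_pos: [0.4874, -0.0662, 0.1221]
tool_rot: [0.636, 0.752, 0.133, 0.112]
wrist_force: [-0.8, -0.4, 0.8]
gripper_width: 0.0307
grip_force: 0.0
```

>>> {"name": "jog_arm", "arguments": {
  "newtons": 35,
  "rows": [
    {"slide": [0,0,0],"angular": [0,0,0],"claw": 0.25},
    {"slide": [0,0,0],"angular": [0,0,0],"claw": 0.18},
    {"slide": [0,0,0],"angular": [0,0,0],"claw": 0.1},
    {"slide": [0,0,0],"angular": [0,0,0],"claw": 0.0},
    {"slide": [0,0,0],"angular": [0,0,0],"claw": 0.0},
    {"slide": [0,0,0],"angular": [0,0,0],"claw": 0.0}
  ]
}}

```text
time: 15.9
tcp_pos: [0.4872, -0.066, 0.1216]
tool_rot: [0.636, 0.752, 0.133, 0.112]
wrist_force: [-0.3, 0.3, 1.2]
gripper_width: 0.0107
grip_force: 35.0
```

```bash
python3 - <<'E'
from h import *
from scipy.spatial.transform import Rotation as R
s=env.sense();print(s['time'],s['tcp_pos'],s['joints'],s['gripper_width'],s['grip_force'],s['wrist_force'])
p=np.array(s['tcp_pos']);tz=R.from_quat(s['tool_rot']).apply([0,0,1]);g=p+.006*tz;print('grasp pt',g)
a=np.radians(9.5);ex=np.array([np.cos(a),np.sin(a),0]);ey=np.array([-ex[1],ex[0],0])
h0=np.array([g[0],g[1],.117]);h0-=0*ey
for th in range(0,51,5):
    r=R.from_rotvec(ey*np.radians(th))  # lid rotation: -x -> +z
    v=r.apply(np.r_[-.242*ex[:2],.007]); v0=np.r_[-.242*ex[:2],.007]
    off=p-h0; d=(v+r.apply(off))-(v0+off)
    print(th,(d*1e3).round(1),(ey*np.radians(th)).round(3), 'bar only',((v-v0)*1e3).round(1))
E
```

```text
15.9 [ 0.48721676 -0.06602935  0.1216259 ] [-0.23493341  0.24193161  0.38856534  2.3150442  -0.63668536  0.3243291
  0.87282388] 0.010720241273358147 34.98732704669237 [-0.25708657  0.33171209  1.20367874]
grasp pt [ 0.48924002 -0.06568735  0.11598768]
0 [0. 0. 0.] [-0.  0.  0.] bar only [0. 0. 0.]
5 [ 1.9  0.3 21.2] [-0.014  0.086  0.   ] bar only [ 1.5  0.3 21.1]
10 [ 5.6  0.9 42.2] [-0.029  0.172  0.   ] bar only [ 4.8  0.8 41.9]
15 [11.2  1.9 62.8] [-0.043  0.258  0.   ] bar only [ 9.9  1.7 62.4]
20 [18.4  3.1 82.8] [-0.058  0.344  0.   ] bar only [16.8  2.8 82.3]
25 [ 27.4   4.6 102.1] [-0.072  0.43   0.   ] bar only [ 25.3   4.2 101.6]
30 [ 38.    6.4 120.5] [-0.086  0.516  0.   ] bar only [ 35.4   5.9 120.1]
35 [ 50.1   8.4 137.9] [-0.101  0.602  0.   ] bar only [ 47.1   7.9 137.5]
40 [ 63.7  10.7 154.2] [-0.115  0.689  0.   ] bar only [ 60.3  10.1 153.9]
45 [ 78.6  13.2 169.2] [-0.13   0.775  0.   ] bar only [ 74.8  12.5 169.1]
50 [ 94.8  15.9 182.8] [-0.144  0.861  0.   ] bar only [ 90.5  15.2 182.9]
```

Bar gripped (10.7 mm). Raising along the hinge arc, the first 15° as a check.

>>> {"name": "jog_arm", "arguments": {
  "rows": [
    {"slide": [0.7,0.1,10.5],"angular": [-0.007,0.043,0],"claw": 0},
    {"slide": [1.9,0.3,21.2],"angular": [-0.014,0.086,0],"claw": 0},
    {"slide": [3.5,0.6,31.7],"angular": [-0.022,0.129,0],"claw": 0},
    {"slide": [5.6,0.9,42.2],"angular": [-0.029,0.172,0],"claw": 0},
    {"slide": [8.2,1.4,52.5],"angular": [-0.036,0.215,0],"claw": 0},
    {"slide": [11.2,1.9,62.8],"angular": [-0.043,0.258,0],"claw": 0},
    {"slide": [11.2,1.9,62.8],"angular": [-0.043,0.258,0],"claw": 0}
  ]
}}

```text
time: 16.77
tcp_pos: [0.4983, -0.0642, 0.184]
tool_rot: [0.645, 0.763, 0.033, 0.028]
wrist_force: [1.1, -0.9, -3.5]
gripper_width: 0.0106
grip_force: 34.9
```

>>> {"name": "jog_arm", "arguments": {
  "rows": [
    {"slide": [3.4,0.6,10.1],"angular": [-0.007,0.043,0],"claw": 0},
    {"slide": [7.2,1.2,20.0],"angular": [-0.014,0.086,0],"claw": 0},
    {"slide": [11.5,1.9,29.8],"angular": [-0.022,0.129,0],"claw": 0},
    {"slide": [16.2,2.7,39.3],"angular": [-0.029,0.172,0],"claw": 0},
    {"slide": [21.3,3.6,48.6],"angular": [-0.036,0.215,0],"claw": 0},
    {"slide": [26.8,4.5,57.7],"angular": [-0.043,0.258,0],"claw": 0},
    {"slide": [32.6,5.5,66.6],"angular": [-0.05,0.301,0],"claw": 0},
    {"slide": [38.9,6.5,75.1],"angular": [-0.058,0.344,0],"claw": 0},
    {"slide": [45.5,7.6,83.4],"angular": [-0.065,0.387,0],"claw": 0},
    {"slide": [52.5,8.8,91.4],"angular": [-0.072,0.43,0],"claw": 0},
    {"slide": [59.8,10,99.1],"angular": [-0.079,0.473,0],"claw": 0},
    {"slide": [67.4,11.3,106.4],"angular": [-0.086,0.516,0],"claw": 0},
    {"slide": [75.3,12.6,113.4],"angular": [-0.094,0.559,0],"claw": 0},
    {"slide": [83.6,14,120],"angular": [-0.101,0.602,0],"claw": 0},
    {"slide": [83.6,14,120],"angular": [-0.101,0.602,0],"claw": 0},
    {"slide": [83.6,14,120],"angular": [-0.101,0.602,0],"claw": 0}
  ]
}}

```text
time: 18.77
tcp_pos: [0.5813, -0.0509, 0.3038]
tool_rot: [0.625, 0.737, -0.197, -0.167]
wrist_force: [-2.0, -1.4, 0.2]
gripper_width: 0.0106
grip_force: 35.0
```

```bash
python3 - <<'E'
from h import *
from scipy.spatial.transform import Rotation as R
s=env.sense();print(s['time'],s['tcp_pos'],s['joints'],s['gripper_width'],s['grip_force'],s['wrist_force'],np.abs(s['joint_vel']).max())
p=np.array(s['tcp_pos']);tz=R.from_quat(s['tool_rot']).apply([0,0,1]);g=p+.006*tz
a=np.radians(9.5);ex=np.array([np.cos(a),np.sin(a),0]);hg=np.array([.4892,-.0657,.11])+.242*ex
v=g-hg;print('grasp',g,'lid deg',np.degrees(np.arctan2(v[2],-v@ex))-np.degrees(np.arctan2(.007,.242)),np.hypot(v[2],v@ex), np.degrees(np.arctan2(tz[:2]@ex[:2],-tz[2])))
im=snap('side','s6');t=snap('top','t6')
c=cv2.resize(im[60:260,200:400],None,fx=2,fy=2,interpolation=cv2.INTER_CUBIC)
c2=cv2.resize(t[90:290,220:420],None,fx=2,fy=2,interpolation=cv2.INTER_CUBIC)
cv2.imwrite('pics/f.png',np.hstack([c,c2])[:,:,::-1])
E
```

```text
18.775 [ 0.58133983 -0.05089408  0.30380251] [-0.41407001  0.60142555  0.64631748  1.40671039 -0.15627939  1.73471472
  0.40954639] 0.010615873459807116 34.96471468359232 [-1.9660565  -1.38232782  0.15037784] 0.006684953597874667
grasp [ 0.5783825  -0.05138326  0.29860492] lid deg 49.53661726929242 0.24202876553492617 -29.972504380263512
```

View pics/f.png

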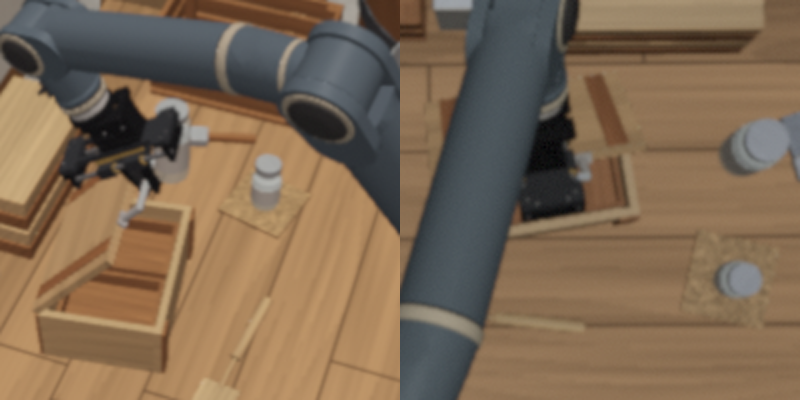

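The lid stands open at about 49.6–49.8° with the bar in the jaws at (145,195 left), and the jar is upright on the mat at (266,182 left; 738,280 right). One small nudge up, then hold.

>>> {"name": "jog_arm", "arguments": {
  "rows": [
    {"slide": [0.9,0.1,0.8],"angular": [-0.001,0.005,0],"claw": 0},
    {"slide": [0.9,0.1,0.8],"angular": [-0.001,0.005,0],"claw": 0},
    {"slide": [0.9,0.1,0.8],"angular": [-0.001,0.005,0],"claw": 0},
    {"slide": [0.9,0.1,0.8],"angular": [-0.001,0.005,0],"claw": 0},
    {"slide": [0.9,0.1,0.8],"angular": [-0.001,0.005,0],"claw": 0},
    {"slide": [0.9,0.1,0.8],"angular": [-0.001,0.005,0],"claw": 0}
  ]
}}

```text
time: 19.62
tcp_pos: [0.583, -0.0505, 0.3051]
tool_rot: [0.624, 0.737, -0.199, -0.168]
wrist_force: [-1.0, -5.7, -1.1]
gripper_width: 0.0107
grip_force: 35.0
```

```bash
python3 - <<'E'
from h import *
s=env.sense();print(s['time'],s['tcp_pos'],s['gripper_width'],s['grip_force'],s['wrist_force'])
print(env.close_job())
E
```

```text
19.625 [ 0.58304108 -0.05052666  0.30514691] 0.010714064986818615 34.958348013460636 [-1.02859997 -5.71203362 -1.11093878]
the job is handed in; nothing more can be done
None
```

The jar stands upright and released at the middle of the cork mat (gripped at 20 N), and the lid is held open by its handle at an estimated 50°, handed in at 19.6 s; the hand-in returned no verdict.

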